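# Close and clamp the bench pressure filter

## Task

Close the small bench pressure filter so that it can take pressure: put its loose steel lid on the pot, swing the clamp bar back round its post until it stops in line over the lid with its notch round the headed stud, then screw the black hand knob down clockwise, regripping as often as needed, until it is fully tight at its stop. Leave the wash bottle, the beaker and the petri dish where they stand.

Things in the scene. Friction and masses are not known exactly. Their poses are not given: they have to be found in the camera images.
- filter_base: The fixed filter: grey plate 222 x 100 mm, top 18 mm high, with a steel pot (outside 90 mm, bore 74 mm, rim 68 mm high) in the middle and posts 24 mm thick 85 mm either side of it. The +x post holds the bar's pivot; the -x post is the stud whose 26 mm head (top 154 mm high) the bar's notch swings under. Origin: middle of the plate, on the worktop; z up, x along the closed bar towards its pivot.
- pot_mouth (a point): Centre of the pot's rim, 68 mm above the worktop; the lid's flange rests here.
- bar_pivot (a point): The bar's upright pivot axis at mid-height of the bar, 135 mm above the worktop.
- clamp_bar (a joint): Swing of the flat clamp bar (26 mm wide, 14 mm thick, top 142 mm high) about its pivot, rad: 0 = closed, against its stop in line over the pot; grows counter-clockwise seen from above as it opens (1.2 to 1.5 at the start). It stays where it is left; moving its pin takes 1 to 3 N. The clamp screw stands half-way between pivot and notch.
- bar_pin (a point): Point on the axis of the upright black grip pin on the bar's free end: 15 mm thick, 212 mm from the pivot, free from 142 to 188 mm above the worktop (this point at 169 mm). With the bar closed, the stud's axis is 42 mm from it towards the pivot.
- clamp_knob (a joint): Turning of the clamp screw, rad: 0 = backed right off, 9.4 = its stop (0 to 0.8 at the start). Grows clockwise seen from above, lowering knob and foot 8 mm a turn. Takes 0.06 to 0.1 N m, no springing back when let go. With lid and bar in place the sprung foot meets the lid's boss at about 6.3 and presses with about 19 N at the stop.
- knob_grip (a point): Centre of the round fluted black hand knob on the clamp screw: diameter 46 mm, 28 mm tall (14 mm above and below this point), 85 mm from the bar's pivot. It stands 173 mm above the worktop with the screw backed off, 161 mm when fully tight; the knob's underside then clears the bar by 5 mm (the nut in the bar's middle, 40 mm across, by 1.5 mm).
- press_foot: Sprung steel swivel foot, diameter 30 mm, 10 mm tall, at the lower end of the clamp screw under the bar; origin at the centre of its underside. It clears the lid's boss by 7 to 8 mm until the screw is turned down.
- filter_lid: Loose steel lid, 0.2 to 0.5 kg, upright on a flat grey rubber mat 6 mm thick: underneath a tapered spigot (10 mm deep, diameter 58 mm at the bottom, 71 mm above), a flange (diameter 90 mm, 10 mm thick) and on top a boss (diameter 38 mm, 26 mm tall) to hold it by. Total height 46 mm. Origin: centre of its underside; z up. Seated, it is 58 mm above the worktop on the pot's axis.
- lid_seat (a point): Centre of the underside of the lid's flange, 10 mm above the lid's origin; it meets pot_mouth when the lid is seated.
- lid_boss (a point): Centre of the lid's boss, 33 mm above the lid's origin, 13 mm below the boss's flat top.
- wash_bottle: Bystander: milky plastic squeeze bottle, 73 mm in diameter, 188 mm tall, origin at the centre of its underside.
- beaker: Bystander: glass beaker, about 94 mm across and 113 mm tall, origin at the centre of its underside.
- petri_dish: Bystander: flat glass dish, 58 mm across and 14 mm tall, origin at the centre of its underside.
Not all that is in view belongs to the job. There is more than one size of the filter_lid; the job needs the smaller.

How it is judged:
By the outcome, as a careful person would: the job done as asked, in the order asked, and still so for the second after the job is handed in, with the robot touching nothing.
It also fails if it takes over 72 s, if anything falls off the work surface, if the arm or the gripper's body presses on something with over 40 N, if the wrist force passes 120 N, or if a joint passes its speed limit or range.

## Robot

A 6-joint arm with a two-finger parallel gripper is mounted at the origin on a cart in front of the work surface, level with it; the furniture and walls round the work are solid. World frame = base frame: x ahead of the robot, y to its left, z up, the work surface at z = 0. Lengths are in m, angles in rad, forces in N, time in s.
With the tool pointing down it reaches from about 0.3 to 0.85 m from the base axis. Payload 4.2 kg.
Tool frame: the origin (TCP) lies at the very end of the fingers, on their centre line; the grasp point (between the pads) lies 19 mm behind it; z points along the fingers, y is the line along which they close (so a half turn about z gives the same grasp; the last joint's range is limited). The gripper opens to 91 mm and grips with 3 to 60 N. Pads are 32 mm wide; open, the fingers measure 118 mm over their backs; the gripper's body (76 mm by 178 mm) begins 60 mm behind the grasp point.
Start: joints at [-1.32, 0.32, 1.565, -0, 1.257, -0.02], TCP at [0.154, -0.554, 0.214] pointing down, gripper open.
Joint ranges: [-3.11, 3.11], [-0.84, 2.01], [0.21, 2.61], [-1.34, 4.49], [0.05, 2.63], [-2.56, 2.56]. Speed limits (rad/s): [2.57, 2.57, 3.14, 3.14, 3.14, 3.14].

## Interface

Orientations are given as a 3x3 rotation matrix whose columns are the frame's x, y, z axes.
In Python, from workcell import telemetry, cams, ticket gives the robot as it stands.
- The arm moves only by the tool play_rows, never from a script. Its argument "series" is text: rows parted by semicolons, each of 6 numbers parted by spaces: the shift along the world's x, y, z in cm, then the turn, a rotation vector about the world's x, y, z in rad. A call has 1 to 20 rows; each row shifts and turns the commanded pose from where the row before left it; what a row does not reach is not made up. A row lasts 1/8 s, in which the tool goes at most 62.5 mm and 10.7 degrees, less where a joint would pass 70% of its speed; a pose out of reach is approached as far as the arm can. A call is refused whole if a number of a shift passes 6.25 or a number of a turn 0.188, either way. A call with a gripper value outside its range is refused whole. "claw" is the closure in counts, from 0 (fully open) to 255 (shut), set as the call begins (left out, the last holds). The fingers move at their own pace and stop on an object; "force" is the grip in N (left out, the last holds). Time passes only in rows, so rows that do not move let the fingers close. It gives the time, the measured TCP pose, the force, the opening and the grip force at its end, in the units of the state.
- telemetry.observe(): the state, without advancing time (a new reading comes with each control period).
- cams.get_image(name): name is "scene" or "top"; returns a dict with "pixels" (400x640x3 uint8, red, green, blue), "fx", "fy", "cx", "cy" (pixels), "origin" and "attitude" of the camera in the world. Camera axes: x right, y up, looking along -z (the intrinsics and any distortion apply to the point x, -y, -z); pixel columns grow to the right and rows downward; lengths in m; the calibration is good to about 2 mm. A picture is of the moment at which its call begins. There is no depth.
- ticket.hand_in(): hands the job in; it is judged then, once.
The state is a dict: "t": time; "joint_pos": joint angles; "dq": joint speeds; "joint_efforts": joint torques, N m; "ee_pos": TCP position; "eef_rot": TCP orientation; "wrist_force": force on the tool from outside, world axes, zero at the start; "ft_torque": the same for the moment, N m; "finger_gap": finger opening in m; "gripper_force": force on a finger pad.
Only numpy, scipy, OpenCV 4.12 (cv2) and the standard library are available. Lean on these libraries where they do the work, as an engineer would, in place of code of your own. Each camera call takes 0.05 s, during which the arm holds its last target. There are 200 camera calls.

## Working session

There is one attempt and no reset: what is moved stays moved. The work goes in short steps, Python scripts to look and compute and a tool call to move; the robot and the scene stay as the last step left them, time stands still between calls to the robot, and variables do not carry over. Pictures are saved under pics/ and viewed, at most 10 in all, crops included, and the job is handed in when it is done.

Besides the shell and the picture viewer there is one more tool, called after ">>>" by a JSON object that holds its "name" and its "arguments". play_rows: Moves the arm, as the interface text tells. Its arguments: {"type":"object","properties":{"series":{"type":"string"},"claw":{"type":"number"},"force":{"type":"number"}},"required":["series"]}

```bash
mkdir -p pics
cat > h.py <<'E'
import numpy as np, cv2
from workcell import telemetry, cams, ticket
def shot(name,fn=None):
    d=cams.get_image(name)
    if fn: cv2.imwrite('pics/'+fn,cv2.cvtColor(np.asarray(d['pixels']),cv2.COLOR_RGB2BGR))
    return d
def ray(d,u,v):
    r=np.array([(u-d['cx'])/d['fx'],-(v-d['cy'])/d['fy'],-1.])
    return np.array(d['origin']),np.array(d['attitude'])@r
def onz(d,u,v,z):
    o,r=ray(d,u,v); return o+r*(z-o[2])/r[2]
def proj(d,p):
    q=np.array(d['attitude']).T@(np.array(p)-np.array(d['origin']))
    return d['cx']-d['fx']*q[0]/q[2], d['cy']+d['fy']*q[1]/q[2]
E
python3 - <<'E'
from h import *
for n in('scene','top'):
    d=shot(n,n+'0.png'); print({k:np.round(v,3).tolist() if not isinstance(v,str) else v for k,v in d.items() if k!='pixels'})
print(telemetry.observe())
E
```

```text
{'fx': 495.379, 'fy': 495.379, 'cx': 318.114, 'cy': 193.731, 'origin': [-0.605, 0.263, 0.771], 'attitude': [[-0.063, 0.468, -0.881], [-0.998, -0.047, 0.047], [-0.019, 0.882, 0.47]]}
{'fx': 500.182, 'fy': 500.182, 'cx': 324.459, 'cy': 200.493, 'origin': [-0.273, 0.437, 1.27], 'attitude': [[-0.325, 0.738, -0.592], [-0.946, -0.266, 0.188], [-0.019, 0.62, 0.784]]}
{'t': 0.1, 'joint_pos': array([-1.32003688e+00,  3.20198198e-01,  1.56549095e+00, -9.34925948e-06,
        1.25740728e+00, -2.00142340e-02]), 'dq': array([-1.35692806e-03,  3.87687209e-05, -1.67019396e-03, -3.81141994e-04,
        3.21675401e-04, -1.85491354e-03]), 'joint_efforts': array([-4.93572898e-04, -4.13333416e+01, -2.32510346e+01,  7.28403521e-02,
        4.22492065e-02, -5.64371828e-05]), 'ee_pos': array([ 0.15368333, -0.55363872,  0.21324711]), 'eef_rot': array([[ 9.63563475e-01,  2.67479504e-01, -3.81762459e-04],
       [ 2.67479775e-01, -9.63562377e-01,  1.45453799e-03],
       [ 2.12071571e-05, -1.50365341e-03, -9.99998869e-01]]), 'wrist_force': array([ 0.52716854, -0.3292028 ,  0.49057926]), 'ft_torque': array([-0.0344223 , -0.04184752, -0.0283922 ]), 'gripper_force': 0.0, 'finger_gap': 0.09091541092828843}
```

View pics/scene0.png

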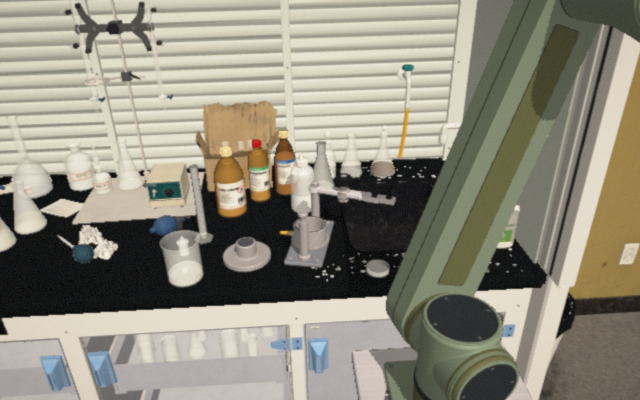

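View pics/top0.png

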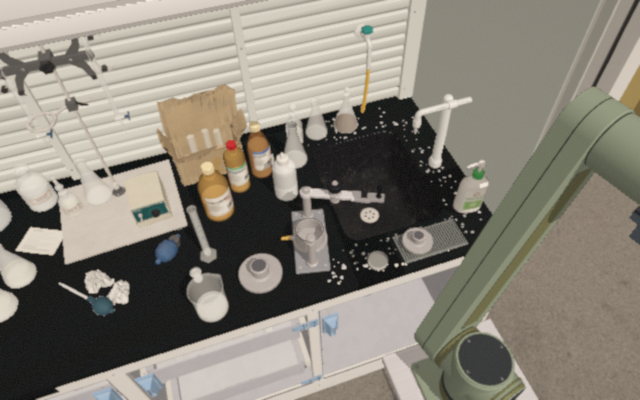

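Candidates for the lid are at top (260,270) and (417,240). I'll enlarge both of them and the filter.

Run:
```python
import cv2,numpy as np
t=cv2.imread('pics/top0.png')
c=t[165:305,230:470]
cv2.imwrite('pics/c1.png',cv2.resize(c,(800,467),interpolation=cv2.INTER_CUBIC))
```

```text
(no output)
```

View pics/c1.png

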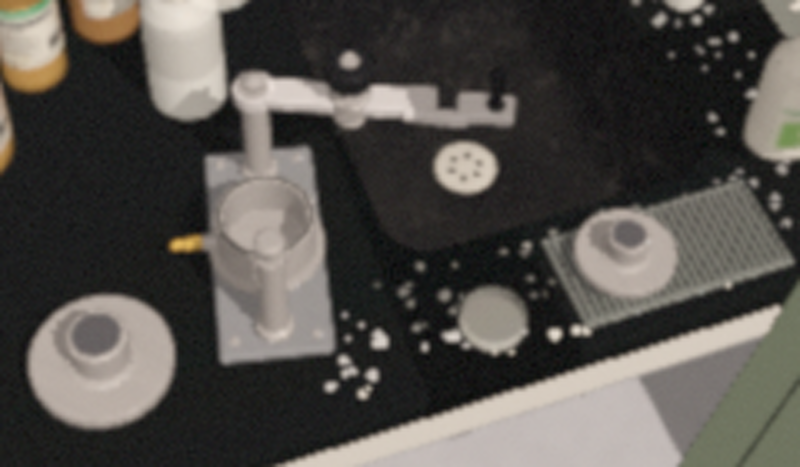

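The crop shows two lids. The one at top (418,240) has a flange about 104 crop px wide, the same as the pot's 90 mm, and stands on the grey mat, so it is the smaller one wanted. The one at (260,270) is 148 px wide, so it is the bigger decoy. The pivot is at about (306.5,190), the stud head at (310,237) and the pin at (379,190).

Run:
```python
from h import *
d=cams.get_image('top'); img=np.asarray(d['pixels'])
P=lambda cx,cy:(230+cx/3.333-.35,165+cy/3.333-.35)
W=lambda cx,cy,z:onz(d,*P(cx,cy),z)
for n,a in dict(plate1=(206,152,.018),plate2=(310,147,.018),plate3=(334,350,.018),plate4=(220,361,.018),stud=(268,240,.154),pivot=(253,82,.146),lidtop=(631,234,.052),pintop=(497,72,.188),pinbase=(496,104,.142),knobtop=(349,60,.187),petri=(493,317,.012),pot=(266,219,.068),bosL=(610,236,.052),bosR=(652,236,.052),fL=(575,248,.022),fR=(679,248,.022),fB=(626,295,.02)).items(): print(n,W(*a).round(4))
```

```text
plate1 [0.6703 0.2478 0.018 ]
plate2 [0.6427 0.1534 0.018 ]
plate3 [0.4269 0.2051 0.018 ]
plate4 [0.4495 0.3012 0.018 ]
stud [0.4652 0.2467 0.154 ]
pivot [0.6339 0.2063 0.146 ]
lidtop [ 0.4309 -0.0737  0.052 ]
pintop [0.5404 0.0175 0.188 ]
pinbase [0.5418 0.0145 0.142 ]
knobtop [0.5962 0.1303 0.187 ]
petri [0.4148 0.0615 0.012 ]
pot [0.5438 0.2269 0.068 ]
bosL [ 0.4352 -0.0555  0.052 ]
bosR [ 0.4228 -0.0901  0.052 ]
fL [ 0.4513 -0.0326  0.022 ]
fR [ 0.4201 -0.12    0.022 ]
fB [ 0.3921 -0.0548  0.02  ]
```

Run:
```python
from h import *
d=cams.get_image('top')
for n,u,v,z in [('soap',466,206,0),('tapbase',435,162,0),('taptip',418,125,.2),('washbot',287,193,0),('beaker',210,312,0),('biglid',260,272,.02),('amber',255,170,0),('lid flange',418.,240.5,.02)]: print(n,onz(d,u,v,z).round(3))
```

```text
soap [ 0.511 -0.285  0.   ]
tapbase [ 0.716 -0.279  0.   ]
taptip [ 0.718 -0.187  0.2  ]
washbot [0.757 0.239 0.   ]
beaker [0.421 0.559 0.   ]
biglid [0.486 0.397 0.02 ]
amber [0.892 0.313 0.   ]
lid flange [ 0.432 -0.076  0.02 ]
```

>>> {"name": "play_rows", "arguments": {"series": "1.98 3.42 -0.5 0 0 0.176;1.98 3.42 -0.5 0 0 0.176;1.98 3.42 -0.5 0 0 0.176;1.98 3.42 -0.5 0 0 0.176;1.98 3.42 -0.5 0 0 0.176;1.98 3.42 -0.5 0 0 0.176;1.98 3.42 -0.5 0 0 0.176;1.98 3.42 -0.5 0 0 0.176;1.98 3.42 -0.5 0 0 0.176;1.98 3.42 -0.5 0 0 0.176;1.98 3.42 -0.5 0 0 0.176;1.98 3.42 -0.5 0 0 0.176;1.98 3.42 -1 0 0 0.176;1.98 3.42 -1 0 0 0.176;0 0 0 0 0 0;0 0 0 0 0 0", "claw": 0, "force": 25}}

```text
t: 2.2
ee_pos: [0.4307, -0.0755, 0.134]
eef_rot: [[-0.918, 0.396, -0.0], [0.396, 0.918, -0.0], [0.0, -0.0, -1.0]]
wrist_force: [-1.0, -1.3, 0.2]
finger_gap: 0.0916
gripper_force: 0.0
```

Run:
```python
from h import *
d=shot('scene'); img=cv2.cvtColor(np.asarray(d['pixels']),cv2.COLOR_RGB2BGR)
u,v=proj(d,(.431,-.074,.05)); print(u,v); u,v=int(u),int(v)
a=img[max(0,v-60):v+60,u-160:u+60]
d=shot('top'); img=cv2.cvtColor(np.asarray(d['pixels']),cv2.COLOR_RGB2BGR)
u,v=proj(d,(.431,-.074,.05)); print(u,v); u,v=int(u),int(v)
b=img[v-60:v+60,u-160:u+60]
cv2.imwrite('pics/c2.png',cv2.resize(np.vstack([a[:110],b[:110]]),None,fx=2.6,fy=2.6,interpolation=cv2.INTER_CUBIC))
```

```text
429.3351984194161 246.77392178163916
418.95737139032747 235.18927844125193
```

View pics/c2.png

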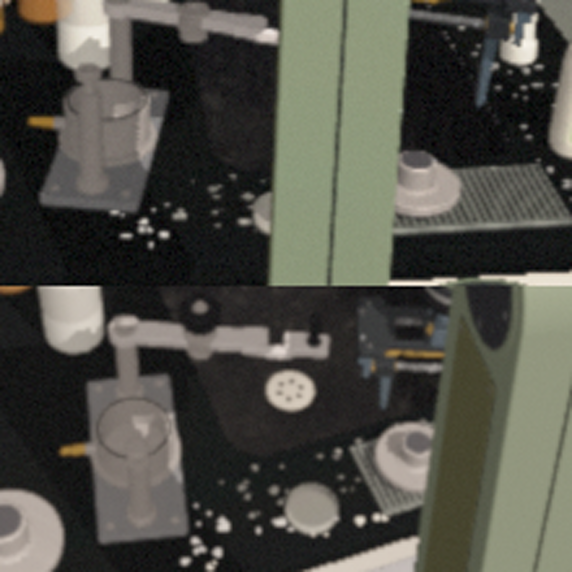

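The scene view puts the boss top at about (429,247), matching the predicted (429.3,246.8), so the position is confirmed. Next I descend and grip.

>>> {"name": "play_rows", "arguments": {"series": "0 0.1 -2 0 0 0;0 0 -2 0 0 0;0 0 -2 0 0 0;0 0 -2 0 0 0;0 0 -1.4 0 0 0;0 0 -0.8 0 0 0;0 0 0 0 0 0;0 0 0 0 0 0"}}

```text
t: 3.3
ee_pos: [0.4314, -0.0746, 0.0325]
eef_rot: [[-0.918, 0.396, 0.001], [0.396, 0.918, -0.0], [-0.001, 0.0, -1.0]]
wrist_force: [0.6, 0.7, -0.0]
finger_gap: 0.0913
gripper_force: 0.0
```

>>> {"name": "play_rows", "arguments": {"series": "0 0 0 0 0 0;0 0 0 0 0 0;0 0 0 0 0 0;0 0 0 0 0 0;0 0 0 0 0 0;0 0 0 0 0 0;0 0 0 0 0 0;0 0 0 0 0 0", "claw": 255, "force": 30}}

```text
t: 4.3
ee_pos: [0.4311, -0.0742, 0.032]
eef_rot: [[-0.918, 0.396, 0.0], [0.396, 0.918, 0.0], [-0.0, 0.0, -1.0]]
wrist_force: [1.2, 1.1, -1.2]
finger_gap: 0.0367
gripper_force: 30.0
```

>>> {"name": "play_rows", "arguments": {"series": "0 0 2 0 0 0;0 0 4 0 0 0;0 0 5 0 0 0;0 0 5 0 0 0;0 0 4 0 0 0;0.5 1.5 1.8 0 0 0;1.4 3.6 0 0 0 0;1.4 3.6 0 0 0 0;1.4 3.6 0 0 0 0;1.4 3.6 0 0 0 0;1.4 3.6 0 0 0 0;1.4 3.6 0 0 0 0;1.4 3.6 0 0 0 0;1.34 3.4 0 0 0 0;0 0 0 0 0 0;0 0 0 0 0 0"}}

```text
t: 6.3
ee_pos: [0.5467, 0.2261, 0.249]
eef_rot: [[-0.918, 0.395, -0.002], [0.395, 0.918, -0.002], [0.001, -0.002, -1.0]]
wrist_force: [-0.5, -1.0, -2.8]
finger_gap: 0.037
gripper_force: 30.0
```

Run:
```python
from h import *
o=[]
for n in('scene','top'):
    d=shot(n); img=cv2.cvtColor(np.asarray(d['pixels']),cv2.COLOR_RGB2BGR)
    u,v=proj(d,(.548,.227,.12)); u,v=int(u),int(v); print(u-60,v-70)
    o.append(cv2.resize(img[v-70:v+70,u-60:u+60],None,fx=3.3,fy=3.3,interpolation=cv2.INTER_CUBIC))
    R=np.array([.972,-.233])
    for p in [(.5475,.2268,.068),(.5475,.2268,.018)]:print(np.round(proj(d,p),1))
cv2.imwrite('pics/c3.png',np.hstack(o))
```

```text
248 136
[309.6 222.9]
[310.1 238.3]
248 148
[309.1 229.4]
[309.8 238.9]
```

View pics/c3.png

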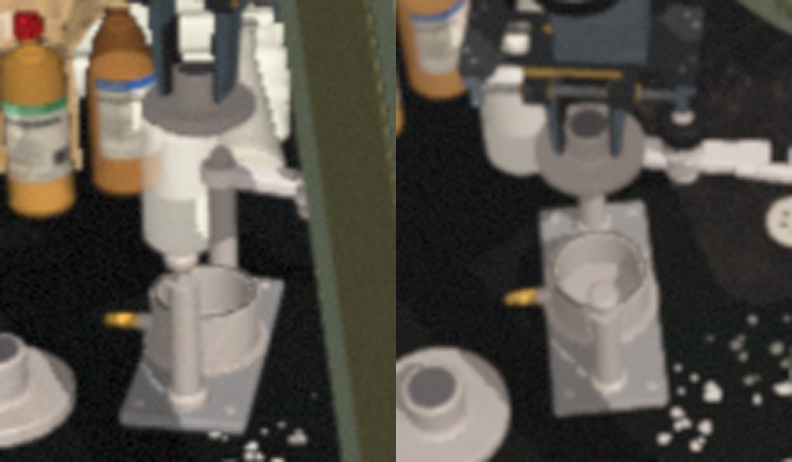

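The lid is held level above the pot. The rim centre is at scene (310.4,223.9) and top (310.1,230.7), within about 2 mm of the estimate. Now I lower it.

>>> {"name": "play_rows", "arguments": {"series": "-0.1 0 -3 0 0 0;0 0 -4 0 0 0;0 0 -4 0 0 0;0 0 -2 0 0 0;0 0 -1 0 0 0;0 0 -0.6 0 0 0;0 0 -0.6 0 0 0;0 0 -0.4 0 0 0;0 0 -0.3 0 0 0;0 0 -0.2 0 0 0;0 0 -0.2 0 0 0;0 0 0 0 0 0"}}

```text
t: 7.9
ee_pos: [0.5468, 0.2267, 0.0872]
eef_rot: [[-0.918, 0.396, 0.001], [0.396, 0.918, 0.0], [-0.001, 0.0, -1.0]]
wrist_force: [0.7, -1.4, -1.1]
finger_gap: 0.0367
gripper_force: 30.0
```

>>> {"name": "play_rows", "arguments": {"series": "0 0 -0.1 0 0 0;0 0 -0.1 0 0 0;0 0 -0.1 0 0 0;0 0 0 0 0 0;0 0 0 0 0 0"}}

```text
t: 8.52
ee_pos: [0.5477, 0.2265, 0.0842]
eef_rot: [[-0.918, 0.396, 0.003], [0.396, 0.918, -0.0], [-0.003, 0.001, -1.0]]
wrist_force: [4.3, -2.4, 1.8]
finger_gap: 0.0366
gripper_force: 30.0
```

>>> {"name": "play_rows", "arguments": {"series": "0.05 0 -0.1 0 0 0;0 0 0 0 0 0;0 0 0 0 0 0"}}

```text
t: 8.9
ee_pos: [0.5478, 0.2264, 0.084]
eef_rot: [[-0.918, 0.396, 0.002], [0.396, 0.918, -0.0], [-0.002, 0.001, -1.0]]
wrist_force: [2.1, -3.7, 5.3]
finger_gap: 0.0368
gripper_force: 30.0
```

>>> {"name": "play_rows", "arguments": {"series": "0 0 0 0 0 0;0 0 0 0 0 0;0 0 0 0 0 0;0 0 0 0 0 0;0 0 0 0 0 0;0 0 2 0 0 0;0 0 3 0 0 0;0 0 4 0 0 0;0 0 4 0 0 0;0 0 3.7 0 0 0;0 0 0 0 0 0", "claw": 0}}

```text
t: 10.28
ee_pos: [0.5484, 0.2274, 0.2534]
eef_rot: [[-0.918, 0.396, 0.007], [0.396, 0.918, 0.003], [-0.005, 0.005, -1.0]]
wrist_force: [-0.9, 0.4, -0.7]
finger_gap: 0.0911
gripper_force: 0.0
```

Run:
```python
from h import *
o=[]
for n in('scene','top'):
    d=shot(n); img=cv2.cvtColor(np.asarray(d['pixels']),cv2.COLOR_RGB2BGR)
    u,v=proj(d,(.548,.227,.12)); u,v=int(u),int(v); print(u-60,v-70)
    o.append(cv2.resize(img[v-70:v+70,u-60:u+60],None,fx=3.3,fy=3.3,interpolation=cv2.INTER_CUBIC))
    for p in [(.5475,.2268,.104)]:print(np.round(proj(d,p),1))
cv2.imwrite('pics/c4.png',np.hstack(o))
```

```text
248 136
[309.2 211.5]
248 148
[308.6 222.2]
```

View pics/c4.png

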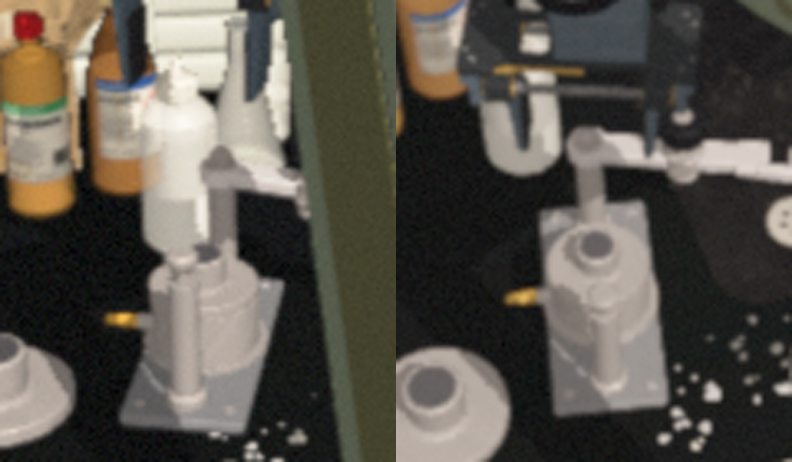

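Lid is seated level and central: boss at scene (311,211), top (309.5,222). Now I go to the pin.

>>> {"name": "play_rows", "arguments": {"series": "-0.1 -2.66 0 0 0 -0.1775;-0.1 -2.66 0 0 0 -0.1775;-0.1 -2.66 0 0 0 -0.1775;-0.1 -2.66 0 0 0 -0.1775;-0.1 -2.66 0 0 0 -0.1775;-0.1 -2.66 0 0 0 -0.1775;-0.1 -2.66 0 0 0 -0.1775;-0.1 -2.66 0 0 0 -0.1775;0 0 0 0 0 0;0 0 0 0 0 0"}}

```text
t: 11.62
ee_pos: [0.5385, 0.0145, 0.2489]
eef_rot: [[0.251, 0.968, -0.002], [0.968, -0.251, 0.001], [0.0, -0.002, -1.0]]
wrist_force: [-0.4, -0.1, 1.1]
finger_gap: 0.0913
gripper_force: 0.0
```

Run:
```python
from h import *
d=shot('top'); img=cv2.cvtColor(np.asarray(d['pixels']),cv2.COLOR_RGB2BGR)
s=telemetry.observe(); print(s['ee_pos'],s['joint_pos'])
u,v=proj(d,(.5404,.0147,.165)); print(u,v); u,v=int(u),int(v)
cv2.imwrite('pics/c5.png',cv2.resize(img[v-50:v+50,u-60:u+60],None,fx=5,fy=5,interpolation=cv2.INTER_CUBIC))
```

```text
[0.53862442 0.01470795 0.24916035] [5.63380606e-03 2.42577870e-01 1.58417507e+00 5.33247861e-04
 1.31629940e+00 2.59435915e-01]
379.1293942219423 191.17544802112033
```

View pics/c5.png

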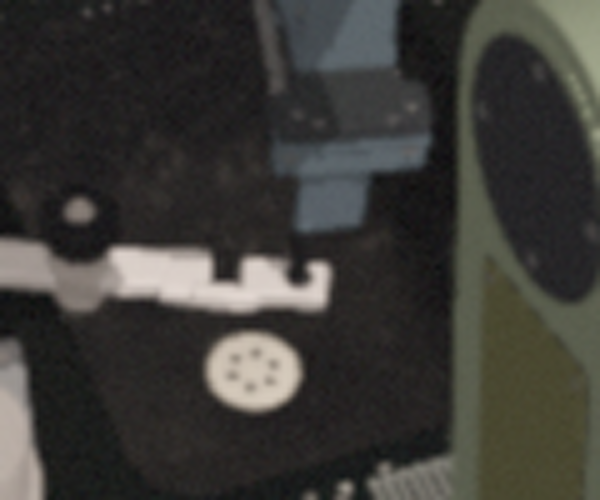

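The pin is at crop (300,250), as predicted. I descend and grip it.

>>> {"name": "play_rows", "arguments": {"series": "0.1 0 -3 0 0 0;0 0 -3 0 0 0;0 0 -2.3 0 0 0;0 0 -1.4 0 0 0;0 0 0 0 0 0"}}

```text
t: 12.3
ee_pos: [0.5394, 0.0145, 0.1521]
eef_rot: [[0.252, 0.968, -0.002], [0.968, -0.252, 0.0], [-0.0, -0.002, -1.0]]
wrist_force: [-0.5, -0.1, -0.7]
finger_gap: 0.0915
gripper_force: 0.0
```

>>> {"name": "play_rows", "arguments": {"series": "0 0 0 0 0 0;0 0 0 0 0 0;0 0 0 0 0 0;0 0 0 0 0 0;0 0 0 0 0 0;0 0 0 0 0 0;0 0 0 0 0 0;0 0 0 0 0 0;0 0 0 0 0 0;0 0 0 0 0 0", "claw": 255, "force": 8}}

```text
t: 13.55
ee_pos: [0.54, 0.014, 0.153]
eef_rot: [[0.253, 0.967, 0.0], [0.967, -0.253, 0.0], [0.0, 0.0, -1.0]]
wrist_force: [-0.1, 0.7, -0.5]
finger_gap: 0.0148
gripper_force: 8.0
```

Run:
```python
import numpy as np
from h import *
s=telemetry.observe(); p=s['ee_pos'][:2]; print(s['ee_pos'],s['wrist_force'],s['finger_gap'])
pv=np.array([.6304,.2066]); r=p-pv; print(np.hypot(*r),np.degrees(np.arctan2(r[1],r[0])))
a0=np.arctan2(r[1],r[0])%(2*np.pi); a1=np.radians(166.5); N=18
A=np.linspace(a0,a1,N+1); P=pv+.212*np.c_[np.cos(A),np.sin(A)]
print(np.round(100*np.diff(P,axis=0),2).tolist(),(a1-a0)/N)
```

```text
[0.54001787 0.01395022 0.15295314] [-0.05531089  0.67481215 -0.5000715 ] 0.01476959247532966
0.21279771756283508 -115.13374040113251
[[-1.43, 0.74], [-1.37, 0.85], [-1.3, 0.95], [-1.23, 1.04], [-1.14, 1.13], [-1.05, 1.22], [-0.96, 1.29], [-0.86, 1.36], [-0.75, 1.42], [-0.64, 1.48], [-0.53, 1.52], [-0.41, 1.56], [-0.29, 1.58], [-0.17, 1.6], [-0.05, 1.61], [0.07, 1.61], [0.2, 1.6], [0.32, 1.58]] -0.07598606958182491
```

>>> {"name": "play_rows", "arguments": {"series": "-1.43 0.74 0 0 0 -0.076;-1.37 0.85 0 0 0 -0.076;-1.3 0.95 0 0 0 -0.076;-1.23 1.04 0 0 0 -0.076;-1.14 1.13 0 0 0 -0.076;-1.05 1.22 0 0 0 -0.076;-0.96 1.29 0 0 0 -0.076;-0.86 1.36 0 0 0 -0.076;-0.75 1.42 0 0 0 -0.076;-0.64 1.48 0 0 0 -0.076;-0.53 1.52 0 0 0 -0.076;-0.41 1.56 0 0 0 -0.076;-0.29 1.58 0 0 0 -0.076;-0.17 1.6 0 0 0 -0.076;-0.05 1.61 0 0 0 -0.076;0.07 1.61 0 0 0 -0.076;0.18 1.5 0 0 0 -0.076;0.2 1 0 0 0 -0.05;0 0 0 0 0 0;0 0 0 0 0 0"}}

```text
t: 16.05
ee_pos: [0.4227, 0.2484, 0.153]
eef_rot: [[1.0, -0.026, 0.0], [-0.026, -1.0, 0.0], [0.0, -0.0, -1.0]]
wrist_force: [1.4, 0.8, -0.8]
finger_gap: 0.0147
gripper_force: 8.0
```

>>> {"name": "play_rows", "arguments": {"series": "0.06 0.29 0 0 0 0;0.06 0.29 0 0 0 0;0.05 0.2 0 0 0 0;0 0 0 0 0 0"}}

```text
t: 16.55
ee_pos: [0.4239, 0.2546, 0.1529]
eef_rot: [[1.0, -0.026, -0.001], [-0.026, -1.0, -0.004], [-0.001, 0.004, -1.0]]
wrist_force: [1.2, -6.2, 2.1]
finger_gap: 0.0147
gripper_force: 8.0
```

>>> {"name": "play_rows", "arguments": {"series": "0.02 0.1 0 0 0 0;0.02 0.1 0 0 0 0;0 0 0 0 0 0;0 0 0 0 0 0"}}

```text
t: 17.05
ee_pos: [0.4239, 0.2546, 0.1528]
eef_rot: [[1.0, -0.026, -0.002], [-0.026, -1.0, -0.008], [-0.002, 0.008, -1.0]]
wrist_force: [0.7, -11.6, 2.4]
finger_gap: 0.0149
gripper_force: 8.0
```

Bar is at its stop: the force rose to 12 N with no motion, and the pin is 127 mm from the lid axis as it should be. I relax, release and go up to the knob.

>>> {"name": "play_rows", "arguments": {"series": "-0.03 -0.25 0 0 0 0;0 0 0 0 0 0"}}

```text
t: 17.3
ee_pos: [0.4239, 0.2546, 0.1529]
eef_rot: [[1.0, -0.027, -0.001], [-0.027, -1.0, -0.003], [-0.001, 0.003, -1.0]]
wrist_force: [-0.2, -6.3, 1.7]
finger_gap: 0.0149
gripper_force: 8.0
```

>>> {"name": "play_rows", "arguments": {"series": "0 0 0 0 0 0;0 0 0 0 0 0;0 0 0 0 0 0;0 0 3 0 0 0;0 0 4 0 0 0;0.8 -0.18 0 0 0 0.178;0.8 -0.18 0 0 0 0.178;0.8 -0.18 0 0 0 0.178;0.8 -0.18 0 0 0 0.178;0.8 -0.18 0 0 0 0.178;0.8 -0.18 0 0 0 0.178;0.8 -0.18 0 0 0 0.178;0.8 -0.18 0 0 0 0.178;0.8 -0.18 0 0 0 0.178;0.8 -0.18 0 0 0 0.178;0.8 -0.18 0 0 0 0.178;0.8 -0.18 0 0 0 0.178;0.8 -0.18 0 0 0 0.178;0.8 -0.18 0 0 0 0.178;0.8 -0.18 0 0 0 0.178", "claw": 0}}

```text
t: 19.8
ee_pos: [0.5446, 0.2291, 0.2228]
eef_rot: [[-0.881, 0.473, -0.0], [0.473, 0.881, 0.0], [0.0, 0.0, -1.0]]
wrist_force: [0.8, -0.0, 0.3]
finger_gap: 0.0914
gripper_force: 0.0
```

>>> {"name": "play_rows", "arguments": {"series": "0 0 0 0 0 0.178;0 0 0 0 0 0.178;0 0 0 0 0 0.178;0 0 0 0 0 0.178;0 0 0 0 0 0.178;0 0 0 0 0 0.178;0 0 0 0 0 0.178;0 0 0 0 0 0.178;0 0 0 0 0 0.178;0 0 0 0 0 0;0 0 0 0 0 0"}}

```text
t: 21.18
ee_pos: [0.5444, 0.229, 0.2229]
eef_rot: [[-0.453, -0.892, -0.0], [-0.892, 0.453, 0.0], [-0.0, 0.0, -1.0]]
wrist_force: [0.4, -0.2, 0.3]
finger_gap: 0.0911
gripper_force: 0.0
```

Run:
```python
from h import *
d=shot('top'); img=cv2.cvtColor(np.asarray(d['pixels']),cv2.COLOR_RGB2BGR)
s=telemetry.observe(); print(s['ee_pos'],s['joint_pos'],s['eef_rot'].round(3))
u,v=proj(d,(.5,.23,.17)); print(u,v); u,v=int(u),int(v);print(np.round(proj(d,(.5478,.2264,.187)),1),np.round(proj(d,(.4239,.2546,.188)),1),u-50,v-50)
cv2.imwrite('pics/c6.png',cv2.resize(img[v-50:v+50,u-50:u+60],None,fx=5,fy=5,interpolation=cv2.INTER_CUBIC))
```

```text
[0.54438359 0.22893931 0.22292697] [ 3.78519044e-01  3.39038778e-01  1.51268151e+00  1.83762246e-04
  1.28998149e+00 -2.29363898e+00] [[-0.452 -0.892 -0.   ]
 [-0.892  0.452  0.   ]
 [-0.     0.    -1.   ]]
311.7314311943617 221.6110090164904
[307.3 204.3] [311.5 242.6] 261 171
```

View pics/c6.png

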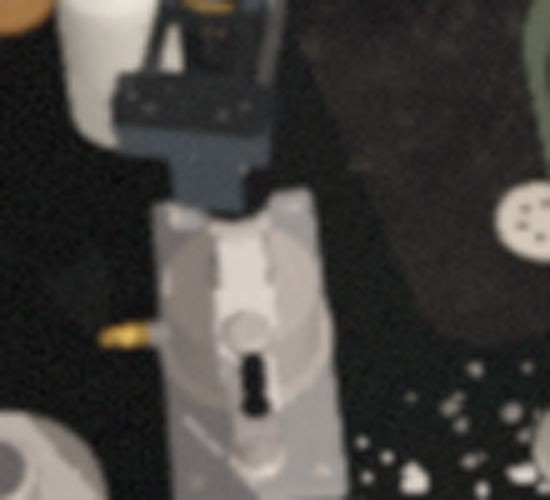

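The bar lies in line over the lid, with the stud head in its notch (crop (247,330)) and the pin top at (311.6,243) against a predicted (311.5,242.6). Now the first knob grip.

>>> {"name": "play_rows", "arguments": {"series": "0.34 -0.25 0 0 0 0;0 0 -2 0 0 0;0 0 -2 0 0 0;0 0 -1.3 0 0 0;0 0 -0.7 0 0 0;0 0 0 0 0 0;0 0 0 0 0 0"}}

```text
t: 22.1
ee_pos: [0.5483, 0.2265, 0.1637]
eef_rot: [[-0.451, -0.893, 0.001], [-0.893, 0.451, 0.001], [-0.001, -0.001, -1.0]]
wrist_force: [0.2, 0.7, 0.6]
finger_gap: 0.0913
gripper_force: 0.0
```

>>> {"name": "play_rows", "arguments": {"series": "0 0 0 0 0 0;0 0 0 0 0 0;0 0 0 0 0 0;0 0 0 0 0 0;0 0 0 0 0 0;0 0 0 0 0 0;0 0 0 0 0 0", "claw": 255, "force": 25}}

```text
t: 22.98
ee_pos: [0.5484, 0.2261, 0.1631]
eef_rot: [[-0.451, -0.893, 0.001], [-0.893, 0.451, -0.0], [-0.0, -0.001, -1.0]]
wrist_force: [3.0, -1.9, -1.1]
finger_gap: 0.0456
gripper_force: 25.0
```

>>> {"name": "play_rows", "arguments": {"series": "0.05 0 -0.023 0 0 -0.18;0 0 -0.023 0 0 -0.18;0 0 -0.023 0 0 -0.18;0 0 -0.023 0 0 -0.18;0 0 -0.023 0 0 -0.18;0 0 -0.023 0 0 -0.18;0 0 -0.023 0 0 -0.18;0 0 -0.023 0 0 -0.18;0 0 -0.023 0 0 -0.18;0 0 -0.023 0 0 -0.18;0 0 -0.023 0 0 -0.18;0 0 -0.023 0 0 -0.18;0 0 -0.023 0 0 -0.18;0 0 -0.023 0 0 -0.18;0 0 -0.023 0 0 -0.18;0 0 -0.023 0 0 -0.18;0 0 -0.023 0 0 -0.18;0 0 -0.023 0 0 -0.18;0 0 -0.023 0 0 -0.18;0 0 -0.023 0 0 -0.18"}}

```text
t: 25.48
ee_pos: [0.5479, 0.2252, 0.1584]
eef_rot: [[0.802, 0.597, -0.001], [0.597, -0.802, -0.002], [-0.002, 0.001, -1.0]]
wrist_force: [1.1, -2.6, 1.2]
finger_gap: 0.0455
gripper_force: 25.0
```

>>> {"name": "play_rows", "arguments": {"series": "0 0 -0.023 0 0 -0.18;0 0 -0.023 0 0 -0.18;0 0 -0.023 0 0 -0.18;0 0 -0.023 0 0 -0.18;0 0 -0.023 0 0 -0.18;0 0 0 0 0 0"}}

```text
t: 26.22
ee_pos: [0.5478, 0.2257, 0.1573]
eef_rot: [[0.968, -0.25, -0.001], [-0.25, -0.968, -0.001], [-0.001, 0.002, -1.0]]
wrist_force: [0.9, -2.8, 2.3]
finger_gap: 0.0458
gripper_force: 25.0
```

```bash
python3 -c "
from h import *
s=telemetry.observe();print(s)"
```

```text
{'t': 26.225, 'joint_pos': array([ 3.71918872e-01,  3.87452772e-01,  1.60941862e+00, -9.81666158e-04,
        1.14639573e+00,  2.19620016e+00]), 'dq': array([ 0.00085974,  0.0001838 ,  0.00024366,  0.00243654, -0.00093002,
       -0.04787103]), 'joint_efforts': array([  1.68330498, -42.80322075, -22.3486644 ,   0.8756943 ,
        -0.62198807,   0.29822521]), 'ee_pos': array([0.54777408, 0.22569314, 0.15727804]), 'eef_rot': array([[ 9.68145311e-01, -2.50385966e-01, -1.23472506e-03],
       [-2.50387621e-01, -9.68144597e-01, -1.44185938e-03],
       [-8.34371043e-04,  1.70508927e-03, -9.99998198e-01]]), 'wrist_force': array([ 0.91494163, -2.75695182,  2.25820034]), 'ft_torque': array([-0.64188006,  0.11872137, -0.07213025]), 'gripper_force': 25.000011026859283, 'finger_gap': 0.04579405816863323}
```

>>> {"name": "play_rows", "arguments": {"series": "0 0 0 0 0 0;0 0 0 0 0 0;0 0 0 0 0 0;0 0 0 0 0 0.18;0 0 0 0 0 0.18;0 0 0 0 0 0.18;0 0 0 0 0 0.18;0 0 0 0 0 0.18;0 0 0 0 0 0.18;0 0 0 0 0 0.18;0 0 0 0 0 0.18;0 0 0 0 0 0.18;0 0 0 0 0 0.18;0 0 0 0 0 0.18;0 0 0 0 0 0.18;0 0 0 0 0 0.18;0 0 0 0 0 0.18;0 0 0 0 0 0.18;0 0 0 0 0 0.18;0 0 0 0 0 0.18", "claw": 0}}

```text
t: 28.72
ee_pos: [0.5483, 0.2266, 0.1571]
eef_rot: [[-0.946, 0.324, -0.0], [0.324, 0.946, 0.0], [0.0, 0.0, -1.0]]
wrist_force: [0.5, -0.2, 0.4]
finger_gap: 0.0913
gripper_force: 0.0
```

>>> {"name": "play_rows", "arguments": {"series": "0 0 0 0 0 0.18;0 0 0 0 0 0.18;0 0 0 0 0 0.18;0 0 0 0 0 0.18;0 0 0 0 0 0.18;0 0 0 0 0 0.18;0 0 0 0 0 0.18;0 0 0 0 0 0.18;0 0 0 0 0 0;0 0 0 0 0 0"}}

```text
t: 29.98
ee_pos: [0.5483, 0.2264, 0.1572]
eef_rot: [[-0.453, -0.892, -0.0], [-0.892, 0.453, 0.0], [-0.0, 0.0, -1.0]]
wrist_force: [0.4, 0.4, -0.1]
finger_gap: 0.0916
gripper_force: 0.0
```

>>> {"name": "play_rows", "arguments": {"series": "0 0 0 0 0 0;0 0 0 0 0 0;0 0 0 0 0 0;0 0 0 0 0 0;0 0 0 0 0 0;0 0 0 0 0 0;0 0 0 0 0 0", "claw": 255, "force": 30}}

```text
t: 30.85
ee_pos: [0.5486, 0.2262, 0.1573]
eef_rot: [[-0.451, -0.893, 0.0], [-0.893, 0.451, -0.0], [-0.0, -0.0, -1.0]]
wrist_force: [1.7, -0.8, 0.3]
finger_gap: 0.0456
gripper_force: 30.0
```

>>> {"name": "play_rows", "arguments": {"series": "0 0 -0.023 0 0 -0.18;0 0 -0.023 0 0 -0.18;0 0 -0.023 0 0 -0.18;0 0 -0.023 0 0 -0.18;0 0 -0.023 0 0 -0.18;0 0 -0.023 0 0 -0.18;0 0 -0.023 0 0 -0.18;0 0 -0.023 0 0 -0.18;0 0 -0.023 0 0 -0.18;0 0 -0.023 0 0 -0.18;0 0 -0.023 0 0 -0.18;0 0 -0.023 0 0 -0.18;0 0 -0.023 0 0 -0.18;0 0 -0.023 0 0 -0.18;0 0 -0.023 0 0 -0.18;0 0 -0.023 0 0 -0.18;0 0 -0.023 0 0 -0.18;0 0 -0.023 0 0 -0.18;0 0 -0.023 0 0 -0.18;0 0 -0.023 0 0 -0.18"}}

```text
t: 33.35
ee_pos: [0.5478, 0.2251, 0.1527]
eef_rot: [[0.803, 0.597, -0.001], [0.597, -0.803, -0.003], [-0.002, 0.001, -1.0]]
wrist_force: [-1.0, -3.4, 1.3]
finger_gap: 0.0454
gripper_force: 30.0
```

>>> {"name": "play_rows", "arguments": {"series": "0 0 -0.023 0 0 -0.18;0 0 -0.023 0 0 -0.18;0 0 0 0 0 0"}}

```text
t: 33.72
ee_pos: [0.5477, 0.2254, 0.1523]
eef_rot: [[0.959, 0.283, -0.001], [0.283, -0.959, -0.002], [-0.002, 0.002, -1.0]]
wrist_force: [-2.5, -4.0, 2.5]
finger_gap: 0.0454
gripper_force: 30.0
```

```bash
python3 -c "
from h import *
s=telemetry.observe();print(s['joint_pos'][5],s['joint_efforts'][5],s['ft_torque'],s['eef_rot'])"
```

```text
1.6561978750120117 0.315695833414793 [-0.77260879  0.24955542 -0.03341818] [[ 0.95910065  0.28306192 -0.00137503]
 [ 0.28305901 -0.95910044 -0.00198836]
 [-0.00188162  0.00151782 -0.99999708]]
```

>>> {"name": "play_rows", "arguments": {"series": "0 0 -0.023 0 0 -0.18;0 0 -0.023 0 0 -0.18;0 0 -0.01 0 0 -0.1;0 0 0 0 0 0"}}

```text
t: 34.22
ee_pos: [0.5476, 0.2257, 0.1517]
eef_rot: [[0.985, -0.171, -0.001], [-0.171, -0.985, -0.001], [-0.001, 0.002, -1.0]]
wrist_force: [-2.8, -4.6, 3.4]
finger_gap: 0.0452
gripper_force: 30.0
```

```bash
python3 -c "
from h import *
s=telemetry.observe();print(s['joint_pos'][5],s['joint_efforts'][5],s['ft_torque'],s['eef_rot'])"
```

```text
2.114742534682786 0.139693021774292 [-0.74716493  0.51434781 -0.07718102] [[ 0.98530407 -0.17080306 -0.00148439]
 [-0.17080517 -0.98530379 -0.00142798]
 [-0.00121867  0.00166054 -0.99999788]]
```

>>> {"name": "play_rows", "arguments": {"series": "0 0 0 0 0 0;0 0 0 0 0 0;0 0 0 0 0 0;0 0 0 0 0 0.18;0 0 0 0 0 0.18;0 0 0 0 0 0.18;0 0 0 0 0 0.18;0 0 0 0 0 0.18;0 0 0 0 0 0.18;0 0 0 0 0 0.18;0 0 0 0 0 0.18;0 0 0 0 0 0.18;0 0 0 0 0 0.18;0 0 0 0 0 0.18;0 0 0 0 0 0.18;0 0 0 0 0 0.18;0 0 0 0 0 0.18;0 0 0 0 0 0.18;0 0 0 0 0 0;0 0 0 0 0 0", "claw": 0}}

```text
t: 36.72
ee_pos: [0.5484, 0.2265, 0.1515]
eef_rot: [[-0.814, 0.58, 0.0], [0.58, 0.814, 0.0], [0.0, 0.0, -1.0]]
wrist_force: [0.7, 0.2, -0.1]
finger_gap: 0.0915
gripper_force: 0.0
```

>>> {"name": "play_rows", "arguments": {"series": "0 0 0 0 0 0;0 0 0 0 0 0;0 0 0 0 0 0;0 0 0 0 0 0;0 0 0 0 0 0;0 0 0 0 0 0;0 0 0 0 0 0", "claw": 255, "force": 30}}

```text
t: 37.6
ee_pos: [0.548, 0.2259, 0.1516]
eef_rot: [[-0.816, 0.578, -0.001], [0.578, 0.816, -0.001], [0.0, -0.001, -1.0]]
wrist_force: [-1.6, -2.0, 1.2]
finger_gap: 0.0457
gripper_force: 30.0
```

>>> {"name": "play_rows", "arguments": {"series": "0 0 -0.01 0 0 -0.1;0 0 -0.01 0 0 -0.1;0 0 -0.01 0 0 -0.1;0 0 0 0 0 0"}}

```text
t: 38.1
ee_pos: [0.5481, 0.226, 0.1513]
eef_rot: [[-0.609, 0.793, -0.0], [0.793, 0.609, -0.001], [-0.0, -0.001, -1.0]]
wrist_force: [-1.3, -2.7, 1.2]
finger_gap: 0.0454
gripper_force: 30.0
```

```bash
python3 -c "
from h import *
s=telemetry.observe();print(s['joint_pos'][5],s['joint_efforts'][5],s['ft_torque'],s['eef_rot'])"
```

```text
-0.28298255073867534 0.15751801896840334 [-0.41419086  0.08611536 -0.08377834] [[-6.09181692e-01  7.93030545e-01 -4.69070468e-04]
 [ 7.93030669e-01  6.09181459e-01 -5.54787928e-04]
 [-1.54214741e-04 -7.09953915e-04 -9.99999736e-01]]
```

>>> {"name": "play_rows", "arguments": {"series": "0 0 -0.01 0 0 -0.1;0 0 -0.01 0 0 -0.1;0 0 -0.01 0 0 -0.1;0 0 0 0 0 0"}}

```text
t: 38.6
ee_pos: [0.5482, 0.226, 0.1512]
eef_rot: [[-0.35, 0.937, 0.0], [0.937, 0.35, -0.001], [-0.001, -0.0, -1.0]]
wrist_force: [-1.8, -3.3, 3.7]
finger_gap: 0.0456
gripper_force: 30.0
```

```bash
python3 -c "
from h import *
s=telemetry.observe();print(s['joint_pos'][5],s['joint_efforts'][5],s['ft_torque'],np.arctan2(*s['eef_rot'][[1,0],1]))"
```

```text
0.01500969376525497 0.5222569406032562 [-0.48850086  0.16695734  0.32222638] 0.3574835525833066
```

>>> {"name": "play_rows", "arguments": {"series": "0 0 0 0 0 -0.08;0 0 0 0 0 -0.08;0 0 0 0 0 0"}}

```text
t: 38.98
ee_pos: [0.5482, 0.2263, 0.1513]
eef_rot: [[-0.196, 0.981, 0.0], [0.981, 0.196, -0.0], [-0.0, 0.0, -1.0]]
wrist_force: [-1.3, -2.9, 2.3]
finger_gap: 0.0453
gripper_force: 30.0
```

```bash
python3 -c "
from h import *
s=telemetry.observe();print(s['joint_pos'][5],s['joint_efforts'][5],s['ft_torque'],np.arctan2(*s['eef_rot'][[1,0],1]))"
```

```text
0.1746552739288194 0.7220106571912766 [-0.4161036   0.22293528  0.65010676] 0.19766971154965435
```

>>> {"name": "play_rows", "arguments": {"series": "0 0 0 0 0 -0.1;0 0 0 0 0 -0.1;0 0 0 0 0 0"}}

```text
t: 39.35
ee_pos: [0.5484, 0.2268, 0.1513]
eef_rot: [[0.003, 1.0, 0.0], [1.0, -0.003, 0.001], [0.001, 0.0, -1.0]]
wrist_force: [-2.1, -0.8, 3.0]
finger_gap: 0.0455
gripper_force: 30.0
```

```bash
python3 -c "
from h import *
s=telemetry.observe();print(s['joint_pos'][5],s['joint_efforts'][5],s['ft_torque'],np.arctan2(*s['eef_rot'][[1,0],1]))"
```

```text
0.3753895679887013 0.4298033472150564 [-0.2175428   0.19114586  0.2593157 ] -0.0033931636053544595
```

>>> {"name": "play_rows", "arguments": {"series": "0 0 0 0 0 0;0 0 0 0 0 0;0 0 0 0 0 0;0 0 0 0 0 0;0 0 2 0 0 0;0 0 3 0 0 0;0 0 5 0 0 0;-3 -5 3 0 0 0;-3 -6 0 0 0 0;-3 -6 0 0 0 0;-3 -6 0 0 0 0;0 -6 0 0 0 0;0 -6 0 0 0 0;0 0 0 0 0 0;0 0 0 0 0 0", "claw": 0}}

```text
t: 41.22
ee_pos: [0.4358, -0.1087, 0.2795]
eef_rot: [[0.007, 1.0, 0.0], [1.0, -0.007, 0.001], [0.001, 0.0, -1.0]]
wrist_force: [0.5, 0.5, 0.5]
finger_gap: 0.0916
gripper_force: 0.0
```

Run:
```python
from h import *
o=[]
for n in('scene','top'):
    d=shot(n); img=cv2.cvtColor(np.asarray(d['pixels']),cv2.COLOR_RGB2BGR)
    u,v=map(int,proj(d,(.52,.227,.12))); print(n,u-60,v-60)
    for p in [(.5478,.2264,.175),(.5478,.2264,.161),(.4239,.2546,.188)]: print(np.round((np.array(proj(d,p))-[u-60,v-60])*3.3,0))
    o.append(cv2.resize(img[v-60:v+60,u-60:u+60],None,fx=3.3,fy=3.3,interpolation=cv2.INTER_CUBIC))
cv2.imwrite('pics/c7.png',np.hstack(o))
```

```text
scene 249 151
[197. 122.]
[197. 137.]
[165. 186.]
top 251 166
[187. 135.]
[187. 145.]
[200. 253.]
```

View pics/c7.png

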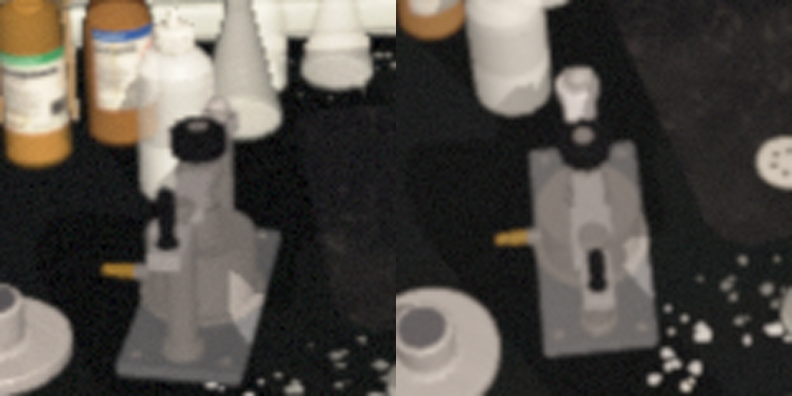

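The scene view shows the knob top at (197,126), low and matching the fully tight height. The pin is at (167,190) and the bar is in line with the stud in its notch. The knob met a hard stop, with torque rising from 0.08 to 0.65 N m before the grip slipped, so I hand the job in.

```bash
python3 -c "
from h import *
print(ticket.hand_in())"
```

```text
the job is handed in; nothing more can be done
None
```

The filter is closed and handed in at about 41 s: the smaller lid is seated, the bar is against its stop round the stud, and the knob is screwed down to its stop; the arm never went near the wash bottle, beaker or petri dish.

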